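# Put the baking things away in the clip drawer

### The job

Put the baking things away in the open left drawer: nest the two loose measuring beakers by size in the large one standing in the drawer, and press the rolling pin home into the drawer's two spring clips so that both handles are held. Then slide the drawer fully shut. Leave the bowl, the cookie stamp and the spoons where they are.

Things in the scene. Friction and masses are not known exactly. Their poses are not given: they have to be found in the camera images.
- chest: Left drawer chest, a low oak box fixed on the counter, 392 mm wide (its y), 270 mm deep (x), 114 mm high. Its origin lies on the counter at the middle of its open front; its x axis points straight into the chest (away from the robot, the way the drawer shuts), z up. The opening's upper edge is 98 mm above the counter; the top is solid.
- drawer (a joint): Slide of the left drawer on its steel runners: 0 = pulled right out (as it starts), 0.23 m = fully shut. Some 3 N moves it; it stays where it is left.
- drawer_front (a point): Middle of the outer (robot-side) face of the drawer's front panel, at the foot of its brass knob (24 mm wide, 22 mm out). The panel is 386 mm wide, 18 mm thick, from 4 to 94 mm above the counter; axes as the chest. Moves with the drawer: right out it is 248 mm in front of the chest's front, shut 18 mm.
- clip_mid (a point): Where the rolling pin's centre lies when home, midway between the two clips: 73 mm behind the outer face of the drawer's front panel, 30 mm above the drawer floor (itself 24 mm above the counter). Moves with the drawer; axes as the chest, clips along y. Free in x: 55 mm to the front panel, 52 mm to a 30 mm high cross divider. Drawer side walls: 58 mm high, 310 mm apart.
- clip_left (a point): Seat centre (handle axis) of the left clip, 100 mm from clip_mid in +y. A clip is two sprung steel jaws 16 mm wide, open upwards: flared lips 31 mm apart at the tips, 20 mm above this point, narrowing to a 15 mm throat 7 mm above it. A handle pushed straight down springs them apart and they close over it, bottoming on a saddle. Pressing the pin into both takes 10 to 15 N in all.
- clip_right (a point): Middle of the right clip, like the left one, 100 mm from clip_mid in -y.
- pin: Small rolling pin with grey silicone barrel, 44 mm across and 140 mm long, and a wooden handle at each end, 20 mm across; 265 mm long over all, about 0.3 kg. Origin at its middle on its axis (22 mm above the counter as it lies); its x axis runs along the pin. Both ends are alike.
- beaker_large: Largest of three grey plastic measuring beakers without handles; stands in the drawer's rear compartment behind the cross divider. 88 mm across the rim, 82 mm at the foot, 44 mm high, wall and floor 3 mm. Origin at the centre of its underside, z up.
- beaker_medium: Middle measuring beaker, on the counter: 64 mm across the rim, 58 mm at the foot, 52 mm high, wall and floor 3 mm. Origin at the centre of its underside, z up. Nested, its underside stands 3 mm above the underside of the large one, and its rim 11 mm above the large one's rim.
- beaker_small: Smallest and narrowest measuring beaker, on the counter: 44 mm across the rim, 38 mm at the foot, 60 mm high, wall and floor 3 mm. Origin at the centre of its underside, z up. Nested, its underside stands 3 mm above the underside of the medium one, and its rim 11 mm above the medium one's rim.
- stamp: Tin cookie stamp standing on the counter, a 58 mm disc with an upright turned grip, 66 mm high. Origin at the centre of its underside. To be left alone.
- bowl: White ceramic bowl, 140 mm across, 62 mm high. Origin at the centre of its underside. To be left alone.
- spoons: Set of four grey plastic measuring spoons fanned out on a ring, about 130 mm long, 14 mm high, lying flat. Origin at the middle of the set, on the counter. To be left alone.
Not all that is in view belongs to the job. What is shaped like the beaker_small but orange or red is not meant.

How it is judged (in metres and radians):
On the way:
1. the beakers are nested by size and both handles of the rolling pin are home in the clips (horizontal distance between beaker_medium and beaker_large below 0.013 m and z of beaker_medium in the frame of beaker_large between 0 and 0.007 m and angle between each of beaker_medium, beaker_small, beaker_large's own z axis and vertical below 0.1 rad and horizontal distance between beaker_small and beaker_medium below 0.012 m and z of beaker_small in the frame of beaker_medium between 0 and 0.007 m and x of pin in the frame of clip_mid between -0.004 and 0.004 m and y of pin in the frame of clip_mid between -0.018 and 0.018 m and z of pin in the frame of clip_mid between -0.004 and 0.004 m and angle between the x axis of pin and the y axis of clip_mid, either way round below 0.04 rad), for 0.2 s.
At the end, for the whole second after the job is handed in: Drawer shut within 8 mm; in it the beakers stand nested by size, each on the next one's floor (within 4 mm, 12 mm off centre, upright), and the pin is home in both clips: within 4 mm in height and across, 18 mm along, 0.04 rad. All at rest (all of step 1 and value of joint drawer above 0.222 m and linear speed of each of pin, beaker_large, beaker_medium, beaker_small below 0.02 m/s); the robot touches nothing.
It fails at once if the bowl is shifted by more than 30 mm or tipped (distance of bowl from where it was at the start of the episode above 0.03 m or angle between bowl's own z axis and vertical above 0.35 rad).
It fails at once if the cookie stamp is shifted by more than 30 mm or tipped (distance of stamp from where it was at the start of the episode above 0.03 m or angle between stamp's own z axis and vertical above 0.35 rad).
It fails at once if the spoon set is shifted by more than 30 mm or tipped (distance of spoons from where it was at the start of the episode above 0.03 m or angle between spoons's own z axis and vertical above 0.35 rad).
It also fails if it takes over 72 s, if anything falls off the work surface, if the arm or the gripper's body presses on something with over 40 N, if the wrist force passes 120 N, or if a joint passes its speed limit or range.

### The arm

A 6-joint arm with a two-finger parallel gripper is mounted at the origin on the work surface. World frame = base frame: x ahead of the robot, y to its left, z up, the work surface at z = 0. Lengths are in mm, angles in rad, forces in N, time in s.
With the tool pointing down it reaches from about 300 to 775 mm from the base axis. Payload 14.6 kg.
Tool frame: the origin (TCP) lies midway between the tips of the shut fingers; the grasp point (between the pads) lies 19 mm behind it; z points along the fingers, y is the line along which they close (so a half turn about z gives the same grasp; the last joint's range is limited). The gripper opens to 94 mm and grips with 3 to 60 N. Pads are 16 mm wide; open, the fingers measure 119 mm over their backs; the gripper's body (75 mm by 177 mm) begins 78 mm behind the grasp point.
Start: joints at [-1.282, 0.3, 1.521, -0, 1.321, -0.067], TCP at [191.58, -515.545, 167.546] pointing down, gripper open.
Joint ranges: [-3.03, 3.03], [-0.79, 2.21], [0.23, 2.52], [-1.04, 4.18], [0, 3.07], [-2.55, 2.55]. Speed limits (rad/s): [2.22, 2.22, 2.57, 3.14, 3.14, 3.14].

### API

Orientations are given as [roll, pitch, yaw] about the fixed x, y, z axes, in that order (R = Rz(yaw) Ry(pitch) Rx(roll)).
In Python, from cell import manip, camera gives the robot as it stands.
- The arm moves only by the tool move_arm, never from a script. Its arguments are lists of equal length, an entry for each row: "dp": the shift along the world's x, y, z in mm, a list of three; "rotation": the turn, a rotation vector about the world's x, y, z in rad, a list of three; "hand": the opening, from 0 (shut) to 1 (fully open). A call has 1 to 10 rows; each row shifts and turns the commanded pose from where the row before left it; what a row does not reach is not made up. A row lasts 1/8 s, in which the tool goes at most 62.5 mm and 10.7 degrees, less where a joint would pass 70% of its speed; a pose out of reach is approached as far as the arm can. A call with a gripper value outside its range is refused whole. The fingers move at their own pace and stop on an object; "newtons" is the grip in N (left out, the last holds). Time passes only in rows, so rows that do not move let the fingers close. It gives the time, the measured TCP pose, the force, the opening and the grip force at its end, in the units of the state.
- manip.read_state(): the state, without advancing time (a new reading comes with each control period).
- camera(name): name is "scene" or "top"; returns a dict with "image" (384x512x3 uint8, red, green, blue), "fx", "fy", "cx", "cy" (pixels), "R" (3x3) and "t" (3): a world point X has camera coordinates R X + t. Camera axes: x right, y down, z forward; pixel columns grow to the right and rows downward; lengths in mm; the calibration is good to about 2 mm. A picture is of the moment at which its call begins. There is no depth.
- manip.sign_off(): hands the job in; it is judged then, once.
The state is a dict: "clock": time; "joints": joint angles; "qd": joint speeds; "effort": joint torques, N m; "eef_pos": TCP position; "eef_rot": TCP orientation; "wrist_force": force on the tool from outside, world axes, zero at the start; "moment": the same for the moment, N m; "finger_gap": finger opening in mm; "finger_force": force on a finger pad.
Only numpy, scipy, OpenCV 4.12 (cv2) and the standard library are available. Lean on these libraries where they do the work, as an engineer would, in place of code of your own. Each camera call takes 0.05 s, during which the arm holds its last target. There are 200 camera calls.

## Working session

There is one attempt and no reset: what is moved stays moved. The work goes in short steps, Python scripts to look and compute and a tool call to move; the robot and the scene stay as the last step left them, time stands still between calls to the robot, and variables do not carry over. Pictures are saved under pics/ and viewed, at most 10 in all, crops included, and the job is handed in when it is done.

Besides the shell and the picture viewer there is one more tool, called as name(argument=value, ...), one argument or row to a line, values as JSON. move_arm: Moves the arm, as the interface text tells. Its arguments: {"type":"object","properties":{"dp":{"type":"array","items":{"type":"array","items":{"type":"number"}}},"rotation":{"type":"array","items":{"type":"array","items":{"type":"number"}}},"hand":{"type":"array","items":{"type":"number"}},"newtons":{"type":"number"}},"required":["dp","rotation","hand"]}

```bash
mkdir -p pics; ls
python3 - <<'E'
from cell import manip, camera
import cv2,json,numpy as np
s=manip.read_state(); print(s)
for n in("top","scene"):
    c=camera(n); cv2.imwrite(f"pics/{n}0.png",cv2.resize(c["image"][:,:,::-1],(800,600),interpolation=cv2.INTER_CUBIC))
    np.savez(f"{n}0.npz",**c)
    print(n,c["fx"],c["fy"],c["cx"],c["cy"],np.round(c["R"],4).tolist(),c["t"])
E
```

```text
pics
{'clock': 0.0, 'joints': array([-1.28158588e+00,  3.00513335e-01,  1.52159653e+00, -1.21500952e-05,
        1.32071011e+00, -6.65904944e-02]), 'qd': array([-0.00053562, -0.00038301,  0.00013685,  0.00102221, -0.00044074,
        0.00072193]), 'effort': array([ 1.71175066e-04, -5.31809986e+01, -3.52742887e+01,  7.08244415e-02,
        2.43518804e-02, -6.75940259e-05]), 'eef_pos': array([ 191.49503381, -515.24560707,  166.95666169]), 'eef_rot': array([-3.14036726e+00, -6.99255020e-05,  3.55803909e-01]), 'wrist_force': array([-0.38438741, -0.01001174, -0.32966663]), 'moment': array([ 0.03595354, -0.04406243, -0.01811044]), 'finger_force': 0.0, 'finger_gap': 94.1987281660247}
top 441.8575941793314 441.8575941793314 255.76681469825436 185.6351204100839 [[-0.0231, -0.9997, 0.0044], [-0.9888, 0.0222, -0.1478], [0.1477, -0.0077, -0.989]] [ -54.93544954  568.86282968 1465.97588081]
scene 360.3818510937817 360.3818510937817 265.8527878284259 189.871164437778 [[-0.8628, 0.5053, -0.0168], [0.403, 0.6673, -0.6264], [-0.3053, -0.5472, -0.7793]] [ 513.62170345 -130.05331897 1139.71454381]
```

View pics/top0.png

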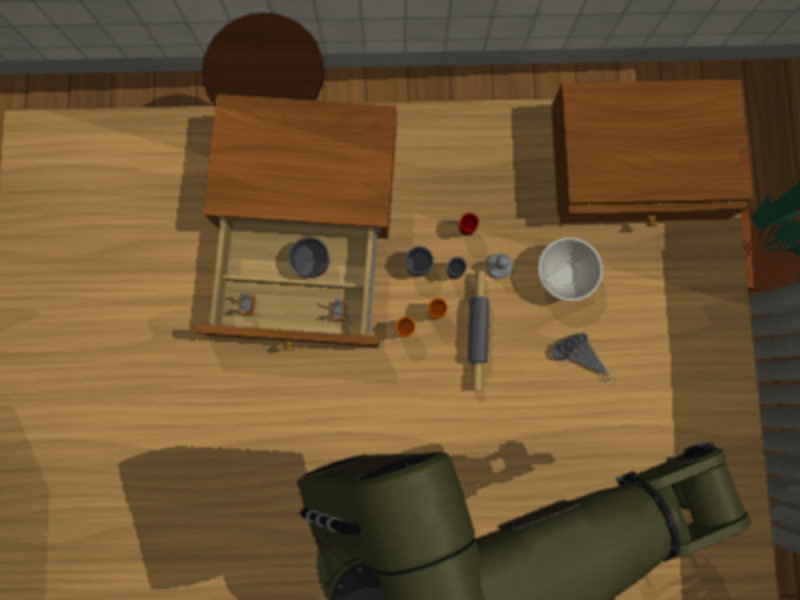

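View pics/scene0.png

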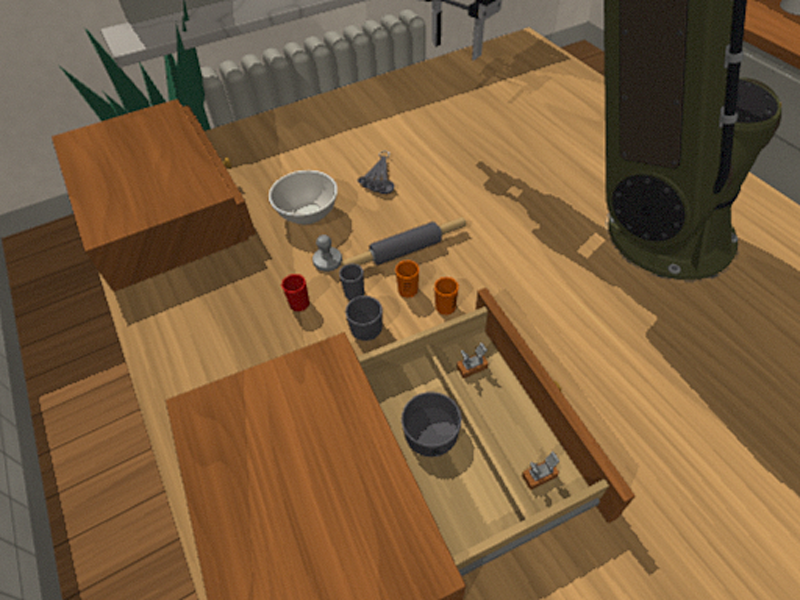

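The top picture shows the large beaker at (309,257) in the drawer, with the clips at (246,304) and (338,310) and the knob at (289,345). On the counter the grey medium beaker is at (419,261) and the pin runs from (479,272) to (478,389). Candidates for beaker_small are grey (457,267), red (469,223), orange (438,308) and orange (406,327). The grey one fits, since orange and red are excluded. The stamp is at (499,265), the bowl at (570,268) and the spoons at (580,355).

```bash
cat > h.py <<'E'
import numpy as np,cv2
S=1.5625
def ray(c,uv,z):
    R=np.array(c["R"]);t=np.array(c["t"]);C=-R.T@t
    d=R.T@np.array([(uv[0]-c["cx"])/c["fx"],(uv[1]-c["cy"])/c["fy"],1.])
    return C+d*(z-C[2])/d[2]
def proj(c,X):
    P=np.atleast_2d(X)@np.array(c["R"]).T+np.array(c["t"])
    return np.c_[P[:,0]/P[:,2]*c["fx"]+c["cx"],P[:,1]/P[:,2]*c["fy"]+c["cy"]]
def circ(x,y,z,d):
    a=np.linspace(0,2*np.pi,40);return np.c_[x+d/2*np.cos(a),y+d/2*np.sin(a),a*0+z]
E
python3 - <<'E'
from h import *
c=np.load("top0.npz"); s=np.load("scene0.npz")
def w(n,p,z,cam=c): print(n,np.round(ray(cam,np.array(p)/S,z),1))
w("large rim t",(309,253),68);w("large rim s",(432,414),68,s)
w("med rim t",(419,258),52);w("med s",(365,307),52,s)
w("small t",(457,264),60);w("small s",(352,272),60,s)
w("pin a t",(479,274),22);w("pin b t",(478,389),22)
w("pin a s",(345,262),22,s);w("pin b s",(466,223),22,s)
w("barrel a",(479,297),44);w("barrel b",(479,363),44)
w("clipL t",(246,303),64);w("clipR t",(338,309),64)
w("clipR s",(473,360),60,s);w("clipL s",(543,468),60,s)
w("knob",(290,346),49)
w("panel outer L",(197,331),94);w("panel outer R",(378,345),94);w("pan R s",(482,291),94,s);w("pan L s",(630,492),94,s)
w("stamp",(499,259),66);w("bowl",(570,265),62);w("orange1",(438,304),60);w("orange2",(406,322),60);w("red",(469,219),60)
w("chest front top L",(206,216),114);w("chest front top R",(388,234),114)
E
```

```text
large rim t [649.1 126.5  68. ]
large rim s [640.9 128.   68. ]
med rim t [ 635.9 -111.8   52. ]
med s [ 630.1 -110.2   52. ]
small t [ 619.2 -193.6   60. ]
small s [ 616.1 -187.    60. ]
pin a t [ 602.6 -245.3   22. ]
pin b t [ 349.7 -233.    22. ]
pin a s [ 604.8 -248.8   22. ]
pin b s [ 349.1 -217.8   22. ]
barrel a [ 548.  -240.5   44. ]
barrel b [ 404.9 -234.8   44. ]
clipL t [543.6 262.4  64. ]
clipR t [526.2  65.3  64. ]
clipR s [534.6  77.9  60. ]
clipL s [550.1 272.7  60. ]
knob [450.3 170.4  49. ]
panel outer L [482.8 357.5  94. ]
panel outer R [445.  -19.7  94. ]
pan R s [460.6  -9.1  94. ]
pan L s [488.  362.3  94. ]
stamp [ 627.1 -284.5   66. ]
bowl [ 611.2 -438.6   62. ]
orange1 [ 532.6 -149.6   60. ]
orange2 [495.3 -79.8  60. ]
red [ 719.  -223.5   60. ]
chest front top L [724.  337.7 114. ]
chest front top R [676.6 -45.6 114. ]
```

```bash
cat > fit.py <<'E'
from h import *
from scipy.optimize import minimize
def gmask(c):
    hsv=cv2.cvtColor(c["image"],cv2.COLOR_RGB2HSV); return (hsv[...,1]<75).astype(np.uint8)
def sil(c,pts,shape=(384,512)):
    m=np.zeros((shape[0]*4,shape[1]*4),np.uint8)
    h=cv2.convexHull(np.round(proj(c,pts)*4+2).astype(np.int32)); cv2.fillConvexPoly(m,h,1)
    return cv2.resize(m.astype(np.float32),shape[::-1],interpolation=cv2.INTER_AREA)
def beaker(p,z0,rim,foot,h): return np.r_[circ(p[0],p[1],z0+h,rim),circ(p[0],p[1],z0,foot)]
def barrel(p):
    x,y,yaw=p; d=np.array([np.cos(yaw),np.sin(yaw),0]);n=np.array([-d[1],d[0],0]);k=np.array([0,0,1.])
    a=np.linspace(0,2*np.pi,24)[:,None]; ring=22*(np.cos(a)*n+np.sin(a)*k)
    o=np.array([x,y,22.]);return np.r_[o+70*d+ring,o-70*d+ring]
def fit(f,p0,cams,step,pad=6):
    p0=np.array(p0,float)
    tot=[]
    for c in cams:
        m=gmask(c).astype(np.float32);uv=proj(c,f(p0));lo=uv.min(0).astype(int)-pad;hi=uv.max(0).astype(int)+pad
        tot.append((c,m[lo[1]:hi[1],lo[0]:hi[0]],lo,hi))
    def cost(q): return sum(np.abs(sil(c,f(p0+q*step))[l[1]:h[1],l[0]:h[0]]-m).sum() for c,m,l,h in tot)
    n=len(p0);sx=np.vstack([np.zeros(n),np.eye(n)])
    r=minimize(cost,np.zeros(n),method="Nelder-Mead",options=dict(initial_simplex=sx,xatol=.02,fatol=.05))
    return p0+r.x*step,r.fun
E
cat > run1.py <<'E'
from fit import *
c=dict(np.load("top0.npz")); s=dict(np.load("scene0.npz"))
for n,a,p in(("large",(24,88,82,44),(645,127)),("med",(0,64,58,52),(633,-111)),("small",(0,44,38,60),(618,-190))):
    for cams in([c],[s],[c,s]):
        print(n,*fit(lambda q:beaker(q,*a),p,cams,np.array([6,6.])))
for cams in([c],[s],[c,s]): print("pin",*fit(barrel,(476,-237,-.05),cams,np.array([6,6,.05])))
yaw=-.1; ex=np.array([np.cos(yaw),np.sin(yaw),0]);ey=np.array([-ex[1],ex[0],0]);ez=np.array([0,0,1.])
O=np.array([465.,170,0])  # drawer front outer face middle on counter
def L(x,y,z):return O+x*ex+y*ey+z*ez
segs=[[L(0,-193,94),L(0,193,94)],[L(18,-193,94),L(18,193,94)],[L(0,-193,4),L(0,193,4)],[L(248,-196,114),L(248,196,114)],[L(20,155,82),L(248,155,82)],[L(20,-155,82),L(248,-155,82)],[L(73,100,54),L(73,-100,54)],[L(125,-155,54),L(125,155,54)]]
def tile(c,x0,y0,w=133,k=3):
    I=cv2.resize(c["image"][y0:y0+100,x0:x0+w,::-1],None,fx=k,fy=k,interpolation=cv2.INTER_CUBIC)
    for i,sg in enumerate(segs):
        u=(proj(c,np.array(sg))-[x0,y0]+.5)*k; cv2.line(I,*[tuple(int(v) for v in q) for q in u],(0,255,0) if i!=6 else (255,0,255),1)
    return I
a=np.hstack([tile(c,122,130),tile(s,280,180)]);b=np.hstack([tile(c,240,130),tile(s,175,120)])
cv2.imwrite("pics/ov1.png",np.vstack([a,b]))
E
python3 run1.py
```

```text
large [643.06658936 129.66390991] 44.4375
large [645.00128174 130.8085022 ] 55.5
large [644.73828745 130.39381729] 103.5
med [ 632.29870605 -110.12164307] 37.8125
med [ 634.66695499 -110.15206718] 158.375
med [ 633.98980165 -110.16355848] 198.0625
small [ 615.93692493 -190.50684166] 34.875
small [ 618.18842447 -187.88789648] 216.375
small [ 618.28208828 -189.27048922] 258.25
pin [ 4.78073820e+02 -2.37305252e+02 -8.04318523e-02] 58.125
pin [ 4.79914594e+02 -2.34836828e+02 -6.35107777e-02] 62.75
pin [ 4.79452365e+02 -2.36484828e+02 -8.05458749e-02] 130.6875
```

View pics/ov1.png

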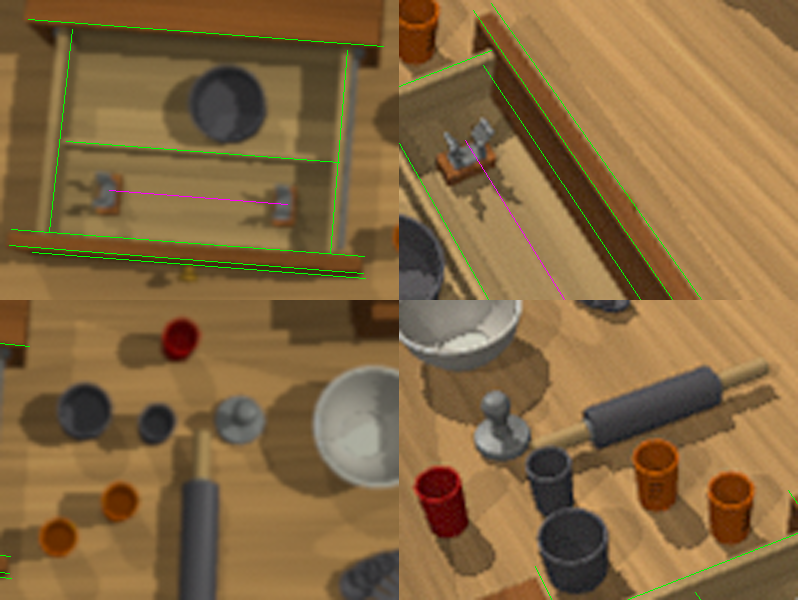

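The overlay with yaw -0.1 lands within a few mm. In the enlarged crop the grey narrow beaker (tile 156,424, and 550,480 in scene) is clearly beaker_small, with the red one and two orange ones as decoys. Next I refine the drawer pose from the panel silhouette and the clips.

```bash
cat > run2.py <<'E'
from fit import *
import fit as F, itertools
c=dict(np.load("top0.npz")); s=dict(np.load("scene0.npz"))
hsv=cv2.cvtColor(c["image"],cv2.COLOR_RGB2HSV)
for n,(u,v) in dict(panel=(180,212),counter=(200,240),floor=(180,180),chest=(200,100)).items(): print(n,hsv[v,u])
box=lambda p,x0,x1,w,z0,z1:np.array([[p[0]+x*np.cos(p[2])-y*np.sin(p[2]),p[1]+x*np.sin(p[2])+y*np.cos(p[2]),z] for x,y,z in itertools.product((x0,x1),(-w/2,w/2),(z0,z1))])
g=F.gmask
def bm(c):
    h=cv2.cvtColor(c["image"],cv2.COLOR_RGB2HSV);return ((h[...,0]<13)&(h[...,1]>130)).astype(np.uint8)
F.gmask=bm
for cams in([c],[s],[c,s]): print("panel",*fit(lambda p:box(p,0,18,386,4,94),(465,173,-.1),cams,np.array([6,6,.03]),pad=3))
print("chest top",*fit(lambda p:box(p,248,518,392,0,114),(465,173,-.1),[c],np.array([6,6,.03]),pad=3))
# clips: grey centroids -> triangulate
yaw=-.1
for n,yy in(("L",100),("R",-100)):
    X=np.array([465+73*np.cos(yaw)-yy*np.sin(yaw),173+73*np.sin(yaw)+yy*np.cos(yaw),60]);A=[];b=[]
    for q in(c,s):
        u=proj(q,X)[0];m=g(q);yx=np.argwhere(m[int(u[1])-9:int(u[1])+10,int(u[0])-9:int(u[0])+10]);ce=yx.mean(0)[::-1]+[int(u[0])-9,int(u[1])-9]
        print(n,len(yx),u,ce)
        C=-q["R"].T@q["t"];d=ray(q,ce,0)-C;d/=np.linalg.norm(d);P=np.eye(3)-np.outer(d,d);A.append(P);b.append(P@C)
    print(n,"tri",np.linalg.solve(sum(A),sum(b)),"model",X)
E
python3 run2.py
```

```text
panel [ 14 188 114]
counter [ 17 141 146]
floor [ 19 124 119]
chest [ 14 189 120]
panel [ 6.02792410e+02  8.90201189e+01 -1.97686328e-01] 0.0
panel [509.98461032 218.1136413   -0.92185175] 1698.875
panel [527.53679969 240.05529193  -0.95254748] 1869.5625
chest top [741.66666667  55.          -1.60666667] 440.0
L 59 [156.87081734 192.8989354 ] [156.52542373 193.08474576]
L 161 [346.25752181 296.05655589] [347.72049689 298.50931677]
L tri [546.95123763 268.73142863  54.03077232] model [547.61864573 265.21257711  60.        ]
R 53 [216.14826353 197.46752197] [215.73584906 197.16981132]
R 135 [302.40232798 225.75475584] [303.34814815 227.82962963]
R tri [528.16411773  69.01792458  55.20931841] model [527.6519624   66.21174406  60.        ]
```

```bash
sed -i 's/(h\[...,0\]<13)&(h\[...,1\]>130)/(h[...,0]<=15)\&(h[...,1]>160)/' run2.py; python3 run2.py | grep -E "panel|chest"
python3 - <<'E'
# what the drawer hypothesis says
import numpy as np
for yaw in(-.094,-.1):
    m=np.array([537.6,168.9]);ex=np.array([np.cos(yaw),np.sin(yaw)]);print("front from clips",m-73*ex,"chest",m+175*ex)
E
```

```text
panel [ 14 188 114]
chest [ 14 189 120]
panel [ 4.65082357e+02  1.74918529e+02 -9.27133765e-02] 147.125
panel [ 4.64485171e+02  1.75605252e+02 -1.01290871e-01] 1157.4375
panel [ 4.64761152e+02  1.74783772e+02 -9.68650992e-02] 1319.5625
chest top [ 4.90163614e+02  1.71647081e+02 -8.71420141e-02] 665.75
front from clips [464.92227659 175.75189902] chest [711.82741913 152.47421467]
front from clips [464.96469593 176.18783942] chest [711.72572892 151.42915209]
```

Drawer yaw is about -0.096, front (465,175.5) and clip_mid (537.6,168.8,54). The panel and clip estimates agree and the clip spacing measures 200.6 mm against the required 200. Starting with the medium beaker at (633.5,-110), fingers closing along x.

move_arm(
  dp=[
    [44,40,0],
    [44,40,0],
    [44,40,0],
    [44,41,0],
    [44,41,0],
    [44,41,0],
    [44,41,0],
    [44,41,0],
    [45,40,0],
    [45,40,0],
  ],
  rotation=[
    [0,0,0.1215],
    [0,0,0.1215],
    [0,0,0.1215],
    [0,0,0.1215],
    [0,0,0.1215],
    [0,0,0.1215],
    [0,0,0.1215],
    [0,0,0.1215],
    [0,0,0.1215],
    [0,0,0.1215],
  ],
  hand=[0.85,0.85,0.85,0.85,0.85,0.85,0.85,0.85,0.85,0.85],
  newtons=10,
)

```text
clock: 1.35
eef_pos: [634.7, -108.9, 167.3]
eef_rot: [-3.141, -0.0, 1.575]
wrist_force: [-1.3, -1.2, -0.0]
finger_gap: 79.6
finger_force: 0.0
```

move_arm(
  dp=[
    [-1,-1,-40],
    [0,0,-40],
    [0,0,-30],
    [0,0,-19],
    [0,0,0],
    [0,0,0],
    [0,0,0],
    [0,0,0],
  ],
  rotation=[
    [0,0,0],
    [0,0,0],
    [0,0,0],
    [0,0,0],
    [0,0,0],
    [0,0,0],
    [0,0,0],
    [0,0,0],
  ],
  hand=[0.85,0.85,0.85,0.85,0.85,0.5,0.5,0.5],
  newtons=10,
)

```text
clock: 2.35
eef_pos: [632.9, -111.6, 39.3]
eef_rot: [3.14, 0.0, 1.571]
wrist_force: [-0.7, -0.4, -0.8]
finger_gap: 53.2
finger_force: 0.0
```

```bash
cat > look.py <<'E'
import sys
from cell import manip,camera
from h import *
n=sys.argv[1]
def crop(cam,x0,y0,w,h,k):
    c=camera(cam);np.savez(f"{n}_{cam}.npz",**c)
    return cv2.resize(c["image"][y0:y0+h,x0:x0+w,::-1],(w*k,h*k),interpolation=cv2.INTER_CUBIC)
a=[float(v) for v in sys.argv[2:]]
t=[int(v) for v in a]
A=crop("top",t[0],t[1],133,100,3);B=crop("scene",t[2],t[3],133,100,3)
cv2.imwrite(f"pics/{n}.png",np.hstack([A,B]));s=manip.read_state();print(s["eef_pos"],s["finger_gap"],s["finger_force"],s["clock"])
E
python3 look.py med1 220 120 170 130
```

```text
[ 632.71344806 -111.58639806   38.94951476] 47.770222929260115 0.0 2.45
```

View pics/med1.png

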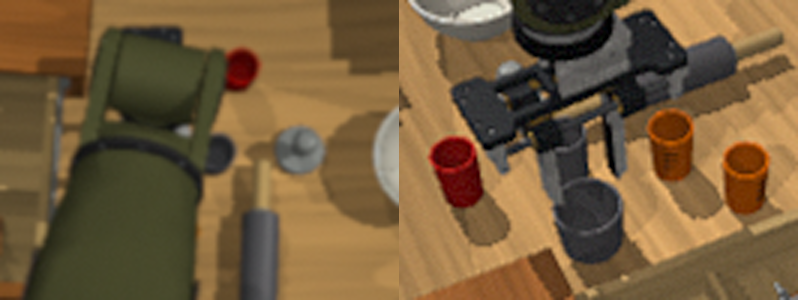

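Run:
```python
from fit import *
s=dict(np.load("med1_scene.npz"));c=dict(np.load("med1_top.npz"))
for p in([632.7,-111.6,39],[632.7,-111.6,167],[672,-111.6,39],[592,-111.6,39]): print(p,(proj(s,p)[0]-[170,130])*3+[399,0],(proj(c,p)[0]-[220,120])*3)
for n,a,p in(("med",(0,64,58,52),(633,-110)),("small",(0,44,38,60),(618,-189))):
    print(n,[fit(lambda q:beaker(q,*a),p,[x],np.array([6,6.])) for x in (s,)])
# is the camera pose changed?
print(np.abs(s["t"]-np.load("scene0.npz")["t"]).max(),np.abs(c["t"]-np.load("top0.npz")["t"]).max())
```

```text
[632.7, -111.6, 39] [587.75900505 208.39875862] [144.04289692 140.30529939]
[632.7, -111.6, 167] [573.88245468 112.87823691] [147.90668516 117.1936185 ]
[672, -111.6, 39] [548.55060739 226.49631281] [143.11496691 106.79858311]
[592, -111.6, 39] [627.36185816 190.11913429] [145.0113728  175.27609034]
med [(array([ 634.39929199, -110.84887695]), np.float64(239.75))]
small [(array([ 628.265625, -172.21875 ]), np.float64(290.25))]
0.0 0.0
```

The fingers sit just above the rim and the beaker has not moved: the tips ride up when the gripper is open. I reopen, go lower and close again.

move_arm(
  dp=[
    [0,0,0],
    [0,0,0],
    [0,0,0],
    [0,0,0],
    [0,1,-11],
    [0,0,-10],
    [0,0,0],
    [0,0,0],
    [0,0,0],
    [0,0,0],
  ],
  rotation=[
    [0,0,0],
    [0,0,0],
    [0,0,0],
    [0,0,0],
    [0,0,0],
    [0,0,0],
    [0,0,0],
    [0,0,0],
    [0,0,0],
    [0,0,0],
  ],
  hand=[0.85,0.85,0.85,0.85,0.85,0.85,0.85,0.5,0.5,0.5],
  newtons=10,
)

```text
clock: 3.7
eef_pos: [632.7, -110.6, 17.8]
eef_rot: [3.141, 0.0, 1.571]
wrist_force: [0.4, -0.0, -0.3]
finger_gap: 53.4
finger_force: 0.0
```

```bash
python3 look.py med2 220 120 170 130
```

```text
[ 632.63864541 -110.59205323   17.68611392] 47.980924197823605 0.0 3.8
```

View pics/med2.png

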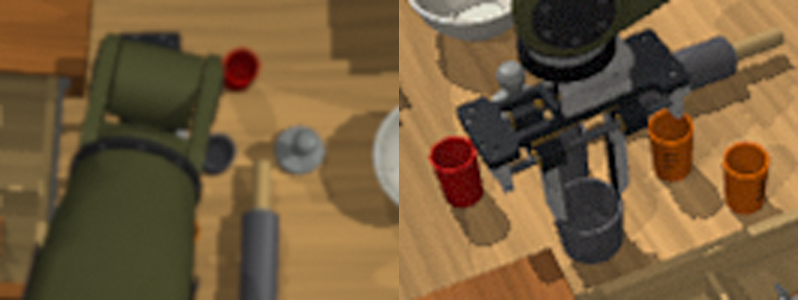

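Run:
```python
from h import *
s=dict(np.load("med2_scene.npz"))
x0,y0,k=195,160,10
I=cv2.resize(s["image"][y0:y0+60,x0:x0+80,::-1],None,fx=k,fy=k,interpolation=cv2.INTER_CUBIC)
P=lambda X:((proj(s,X)-[x0,y0]+.5)*k).astype(int)
cv2.polylines(I,[P(circ(633.5,-110.3,52,64))],True,(0,255,0),1)
for p in([632.7,-110.6,17.7],[656.7,-110.6,17.7],[608.7,-110.6,17.7],[656.7,-110.6,40],[608.7,-110.6,40]): cv2.circle(I,tuple(int(v) for v in P(p)[0]),4,(0,0,255),-1)
cv2.imwrite("pics/z.png",I)
```

```text
(no output)
```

View pics/z.png

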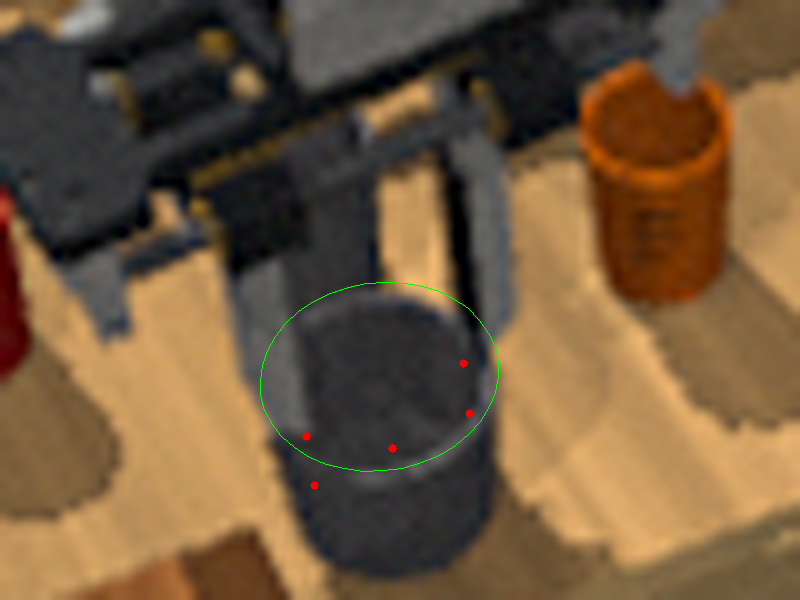

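move_arm(
  dp=[
    [0,0,0],
    [0,0,0],
    [0,0,0],
    [0,0,0],
    [1,0,-11],
    [0,0,0],
    [0,0,0],
    [0,0,0],
    [0,0,0],
    [0,0,0],
  ],
  rotation=[
    [0,0,0],
    [0,0,0],
    [0,0,0],
    [0,0,0],
    [0,0,0],
    [0,0,0],
    [0,0,0],
    [0,0,0],
    [0,0,0],
    [0,0,0],
  ],
  hand=[0.85,0.85,0.85,0.85,0.85,0.85,0.5,0.5,0.5,0.5],
  newtons=10,
)

```text
clock: 5.05
eef_pos: [633.7, -110.6, 6.7]
eef_rot: [3.141, 0.0, 1.571]
wrist_force: [0.9, 0.6, -0.0]
finger_gap: 62.7
finger_force: 10.0
```

Gripped (62.7 mm, 10 N): the tips ride some 34 mm up at this opening, so only the rim is held, which is what the nesting needs. Lifting and carrying to the large beaker, with a quarter turn so the hand lies clear of the chest.

move_arm(
  dp=[
    [0,0,25],
    [0,0,45],
    [0,0,50],
    [0,24,0],
    [1,36,0],
    [2,36,0],
    [2,36,0],
    [2,36,0],
    [2,36,0],
    [2,37,0],
  ],
  rotation=[
    [0,0,0],
    [0,0,0],
    [0,0,0],
    [0,0,-0.1],
    [0,0,-0.15],
    [0,0,-0.16],
    [0,0,-0.16],
    [0,0,-0.16],
    [0,0,-0.16],
    [0,0,-0.16],
  ],
  hand=[0.5,0.5,0.5,0.5,0.5,0.5,0.5,0.5,0.5,0.5],
  newtons=10,
)

```text
clock: 6.3
eef_pos: [644.5, 131.6, 126.5]
eef_rot: [-3.142, 0.0, 0.515]
wrist_force: [0.3, -0.1, -0.2]
finger_gap: 63.1
finger_force: 10.0
```

```bash
python3 look.py car1 150 120 220 120
```

```text
[644.19493427 133.67767086 126.31254928] 63.29271797881635 10.001189605827676 6.4
```

View pics/car1.png

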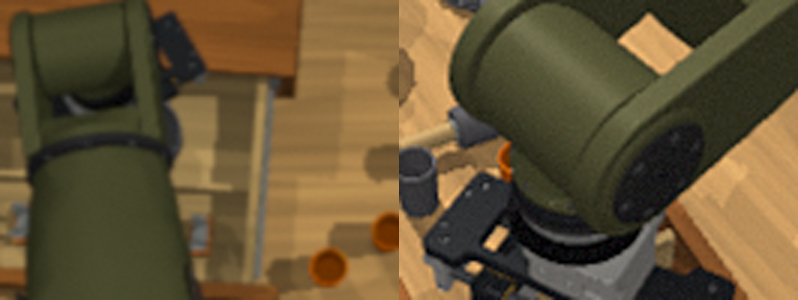

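move_arm(
  dp=[
    [0,-3,-20],
    [0,0,-30],
    [0,0,-24],
    [0,0,-10],
    [0,0,0],
  ],
  rotation=[
    [0,0,0],
    [0,0,0],
    [0,0,0],
    [0,0,0],
    [0,0,0],
  ],
  hand=[0.5,0.5,0.5,0.5,0.5],
  newtons=18,
)

```text
clock: 7.02
eef_pos: [644.5, 127.0, 42.5]
eef_rot: [-3.141, 0.001, 0.521]
wrist_force: [0.6, -0.8, -0.5]
finger_gap: 62.8
finger_force: 18.0
```

move_arm(
  dp=[
    [0,3,0],
    [0,0,-2],
    [0,0,-2],
    [0,0,-2],
    [0,0,0],
  ],
  rotation=[
    [0,0,0],
    [0,0,0],
    [0,0,0],
    [0,0,0],
    [0,0,0],
  ],
  hand=[0.5,0.5,0.5,0.5,0.5],
)

```text
clock: 7.65
eef_pos: [644.5, 130.4, 36.3]
eef_rot: [-3.141, 0.0, 0.521]
wrist_force: [-0.3, -0.5, -0.3]
finger_gap: 62.8
finger_force: 18.0
```

move_arm(
  dp=[
    [0,0,0],
    [0,0,0],
    [0,0,0],
    [0,0,20],
    [0,0,40],
    [0,0,50],
    [-2,-40,0],
    [-2,-40,0],
    [-3,-40,0],
    [-3,-40,0],
  ],
  rotation=[
    [0,0,0],
    [0,0,0],
    [0,0,0],
    [0,0,0],
    [0,0,0],
    [0,0,0],
    [0,0,0.1],
    [0,0,0.15],
    [0,0,0.15],
    [0,0,0.15],
  ],
  hand=[0.8,0.8,0.8,0.8,0.8,0.7,0.7,0.7,0.7,0.7],
  newtons=12,
)

```text
clock: 8.9
eef_pos: [634.6, -30.8, 148.4]
eef_rot: [3.14, -0.001, 1.076]
wrist_force: [0.4, -0.3, -0.0]
finger_gap: 65.9
finger_force: 0.0
```

```bash
cat > run3.py <<'E'
from fit import *
from cell import camera,manip
c=camera("top");s=camera("scene");np.savez("m_top.npz",**c);np.savez("m_scene.npz",**s)
I=cv2.resize(s["image"][220:320,230:363,::-1],None,fx=3,fy=3,interpolation=cv2.INTER_CUBIC)
J=cv2.resize(c["image"][130:230,122:255,::-1],None,fx=3,fy=3,interpolation=cv2.INTER_CUBIC)
for n,a,p in(("med",(27,64,58,52),(644,130)),):
    for T,k,o in((I,s,(230,220)),(J,c,(122,130))):
        cv2.polylines(T,[((proj(k,circ(*p,79,64))-o+.5)*3).astype(int)],True,(0,255,0),1)
        cv2.polylines(T,[((proj(k,circ(644.5,130.3,68,88))-o+.5)*3).astype(int)],True,(0,255,255),1)
cv2.imwrite("pics/nest1.png",np.hstack([J,I]));print(manip.read_state()["eef_pos"])
E
python3 run3.py
```

```text
[634.51885354 -33.01106974 148.19365391]
```

View pics/nest1.png

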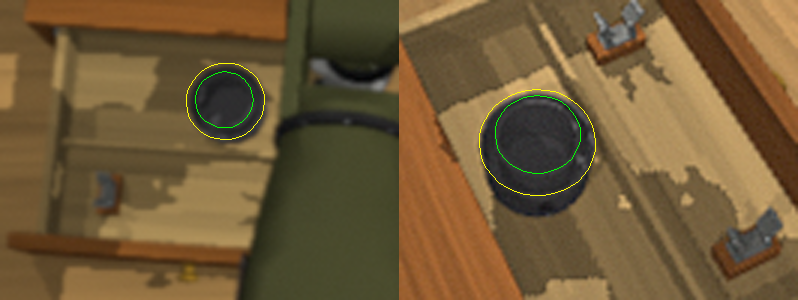

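Medium stands nested: its rim is concentric with the large rim in both views (top tile 224,100; scene tile 537,133). Next, beaker_small at (617,-189).

move_arm(
  dp=[
    [-3,-32,0],
    [-3,-32,0],
    [-4,-32,0],
    [-4,-32,0],
    [-3,-32,0],
    [0,0,-20],
    [0,0,-40],
    [0,0,-38],
    [0,0,-20],
    [0,0,0],
  ],
  rotation=[
    [0,0,0.1],
    [0,0,0.1],
    [0,0,0.1],
    [0,0,0.1],
    [0,0,0.1],
    [0,0,0],
    [0,0,0],
    [0,0,0],
    [0,0,0],
    [0,0,0],
  ],
  hand=[0.65,0.65,0.65,0.65,0.65,0.65,0.65,0.65,0.65,0.65],
  newtons=12,
)

```text
clock: 10.25
eef_pos: [617.5, -189.1, 28.4]
eef_rot: [-3.141, -0.0, 1.57]
wrist_force: [-0.2, -0.0, 0.8]
finger_gap: 61.3
finger_force: 0.0
```

move_arm(
  dp=[
    [0,0,0],
    [0,0,0],
    [0,0,0],
    [0,0,0],
  ],
  rotation=[
    [0,0,0],
    [0,0,0],
    [0,0,0],
    [0,0,0],
  ],
  hand=[0.4,0.4,0.4,0.4],
)

```text
clock: 10.75
eef_pos: [617.7, -189.6, 28.9]
eef_rot: [3.141, 0.0, 1.571]
wrist_force: [-0.1, 0.8, 0.5]
finger_gap: 37.6
finger_force: 0.0
```

move_arm(
  dp=[
    [0,0,0],
    [0,0,0],
    [0,0,0],
    [0,0,0],
    [0,0,-12],
    [0,0,0],
    [0,0,0],
    [0,0,0],
    [0,0,0],
    [0,0,0],
  ],
  rotation=[
    [0,0,0],
    [0,0,0],
    [0,0,0],
    [0,0,0],
    [0,0,0],
    [0,0,0],
    [0,0,0],
    [0,0,0],
    [0,0,0],
    [0,0,0],
  ],
  hand=[0.65,0.65,0.65,0.65,0.65,0.65,0.4,0.4,0.4,0.4],
  newtons=12,
)

```text
clock: 12.0
eef_pos: [617.7, -189.6, 16.7]
eef_rot: [3.141, 0.0, 1.571]
wrist_force: [0.5, 0.6, 0.5]
finger_gap: 42.6
finger_force: 12.0
```

move_arm(
  dp=[
    [0,0,25],
    [0,0,45],
    [0,0,55],
    [2,30,0],
    [4,48,0],
    [4,48,0],
    [4,48,0],
    [4,48,0],
    [4,48,0],
    [5,50,0],
  ],
  rotation=[
    [0,0,0],
    [0,0,0],
    [0,0,0],
    [0,0,-0.15],
    [0,0,-0.15],
    [0,0,-0.15],
    [0,0,-0.15],
    [0,0,-0.15],
    [0,0,-0.15],
    [0,0,-0.15],
  ],
  hand=[0.4,0.4,0.4,0.4,0.4,0.4,0.4,0.4,0.4,0.4],
  newtons=18,
)

```text
clock: 13.25
eef_pos: [644.5, 131.9, 141.7]
eef_rot: [3.142, -0.0, 0.516]
wrist_force: [-0.7, -0.1, 0.1]
finger_gap: 42.9
finger_force: 18.0
```

move_arm(
  dp=[
    [0,0,0],
    [0,0,-30],
    [0,0,-34],
    [0,0,-18],
    [0,0,-4],
    [0,0,0],
  ],
  rotation=[
    [0,0,0],
    [0,0,0],
    [0,0,0],
    [0,0,0],
    [0,0,0],
    [0,0,0],
  ],
  hand=[0.4,0.4,0.4,0.4,0.4,0.4],
)

```text
clock: 14.0
eef_pos: [645.1, 130.3, 56.5]
eef_rot: [3.141, -0.001, 0.521]
wrist_force: [-0.8, -0.4, -0.5]
finger_gap: 42.4
finger_force: 18.0
```

move_arm(
  dp=[
    [0,0,-3],
    [0,0,-3],
    [0,0,0],
  ],
  rotation=[
    [0,0,0],
    [0,0,0],
    [0,0,0],
  ],
  hand=[0.4,0.4,0.4],
)

```text
clock: 14.38
eef_pos: [644.5, 130.5, 49.5]
eef_rot: [-3.142, 0.0, 0.521]
wrist_force: [-0.0, 0.3, -0.4]
finger_gap: 42.6
finger_force: 18.0
```

move_arm(
  dp=[
    [0,0,0],
    [0,0,0],
    [0,0,0],
    [0,0,15],
    [0,0,45],
    [0,0,50],
    [-10,-25,0],
    [-20,-45,0],
    [-22,-48,0],
    [-22,-48,0],
  ],
  rotation=[
    [0,0,0],
    [0,0,0],
    [0,0,0],
    [0,0,0],
    [0,0,0],
    [0,0,0],
    [0,0,0],
    [0,0,-0.08],
    [0,0,-0.09],
    [0,0,-0.09],
  ],
  hand=[0.58,0.58,0.58,0.58,0.58,0.58,0.65,0.68,0.7,0.7],
  newtons=12,
)

```text
clock: 15.62
eef_pos: [569.9, -36.9, 160.8]
eef_rot: [3.141, -0.001, 0.258]
wrist_force: [0.7, -0.8, 0.1]
finger_gap: 65.5
finger_force: 0.0
```

move_arm(
  dp=[
    [-22,-48,0],
    [-22,-48,0],
    [-22,-48,0],
    [-17,-38,0],
    [-9,-19,0],
    [0,0,-30],
    [0,0,-40],
    [0,0,-35],
    [0,0,0],
  ],
  rotation=[
    [0,0,-0.09],
    [0,0,-0.09],
    [0,0,-0.09],
    [0,0,-0.07],
    [0,0,0],
    [0,0,0],
    [0,0,0],
    [0,0,0],
    [0,0,0],
  ],
  hand=[0.7,0.7,0.7,0.7,0.7,0.7,0.7,0.7,0.7],
)

```text
clock: 16.75
eef_pos: [477.7, -236.1, 53.7]
eef_rot: [-3.14, 0.003, -0.079]
wrist_force: [0.3, -0.2, 1.6]
finger_gap: 65.9
finger_force: 0.0
```

```bash
cat > run4.py <<'E'
from fit import *
from cell import camera,manip
c=camera("top");s=camera("scene");np.savez("n_top.npz",**c);np.savez("n_scene.npz",**s)
I=cv2.resize(s["image"][220:320,230:363,::-1],None,fx=3,fy=3,interpolation=cv2.INTER_CUBIC)
J=cv2.resize(s["image"][110:210,210:343,::-1],None,fx=3,fy=3,interpolation=cv2.INTER_CUBIC)
T=cv2.resize(c["image"][130:230,122:255,::-1],None,fx=3,fy=3,interpolation=cv2.INTER_CUBIC)
U=cv2.resize(c["image"][150:250,250:383,::-1],None,fx=3,fy=3,interpolation=cv2.INTER_CUBIC)
for q,k,o in((I,s,(230,220)),(T,c,(122,130))):
    for z,d,col in((90,44,(0,255,0)),(79,64,(255,255,0)),(68,88,(0,255,255))):cv2.polylines(q,[((proj(k,circ(644.5,130.3,z,d))-o+.5)*3).astype(int)],True,col,1)
st=manip.read_state();p=st["eef_pos"]
for q,k,o in((J,s,(210,110)),(U,c,(250,150))): cv2.circle(q,tuple(int(v) for v in (proj(k,p)[0]-o+.5)*3),3,(0,0,255),-1)
cv2.imwrite("pics/nest2.png",np.vstack([np.hstack([T,I]),np.hstack([U,J])]));print(p,st["eef_rot"])
E
python3 run4.py
```

```text
[ 479.30162965 -236.93210379   56.34192399] [ 3.14085193e+00 -1.61565083e-03 -7.91996820e-02]
```

View pics/nest2.png

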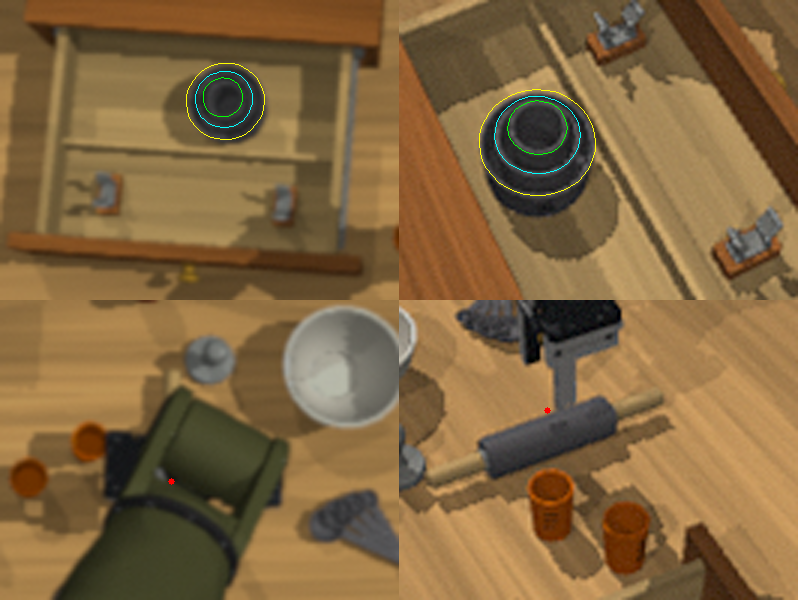

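Both beakers are nested: the rims match the nested overlay in both views. In the pin tile the finger tip shows about 32 mm above the TCP point, which agrees with the grasps so far, so the pin needs a TCP near z = -20.

move_arm(
  dp=[
    [0,0,-20],
    [0,0,-25],
    [0,0,-15],
    [0,0,-8],
    [0,0,-5],
    [0,0,0],
  ],
  rotation=[
    [0,0,0],
    [0,0,0],
    [0,0,0],
    [0,0,0],
    [0,0,0],
    [0,0,0],
  ],
  hand=[0.7,0.7,0.7,0.7,0.7,0.7],
)

```text
clock: 17.6
eef_pos: [478.8, -236.6, -18.2]
eef_rot: [3.141, -0.0, -0.079]
wrist_force: [0.5, -0.1, -0.5]
finger_gap: 66.2
finger_force: 0.0
```

move_arm(
  dp=[
    [0,0,-3],
    [0,0,0],
    [0,0,0],
    [0,0,0],
    [0,0,0],
    [0,0,0],
  ],
  rotation=[
    [0,0,0],
    [0,0,0],
    [0,0,0],
    [0,0,0],
    [0,0,0],
    [0,0,0],
  ],
  hand=[0.7,0.4,0.4,0.4,0.4,0.4],
  newtons=30,
)

```text
clock: 18.35
eef_pos: [478.6, -236.5, -21.4]
eef_rot: [-3.142, -0.0, -0.079]
wrist_force: [0.3, 1.1, 1.4]
finger_gap: 43.4
finger_force: 30.0
```

move_arm(
  dp=[
    [0,0,25],
    [0,0,45],
    [0,0,50],
    [5,30,0],
    [6,45,0],
    [6,45,0],
    [6,45,0],
    [6,45,0],
    [6,45,0],
    [6,45,0],
  ],
  rotation=[
    [0,0,0],
    [0,0,0],
    [0,0,0],
    [0,0,0.12],
    [0,0,0.155],
    [0,0,0.155],
    [0,0,0.155],
    [0,0,0.155],
    [0,0,0.155],
    [0,0,0.155],
  ],
  hand=[0.4,0.4,0.4,0.4,0.4,0.4,0.4,0.4,0.4,0.4],
  newtons=40,
)

```text
clock: 19.6
eef_pos: [519.4, 64.9, 98.3]
eef_rot: [-3.141, 0.0, 0.976]
wrist_force: [0.6, -1.3, -2.8]
finger_gap: 43.2
finger_force: 40.0
```

move_arm(
  dp=[
    [6,40,0],
    [6,35,0],
    [4,20,0],
    [2,10,0],
    [0,0,0],
    [0,0,0],
    [0,0,0],
  ],
  rotation=[
    [0,0,0.155],
    [0,0,0.15],
    [0,0,0.12],
    [0,0,0.079],
    [0,0,0],
    [0,0,0],
    [0,0,0],
  ],
  hand=[0.4,0.4,0.4,0.4,0.4,0.4,0.4],
)

```text
clock: 20.48
eef_pos: [537.6, 167.9, 98.5]
eef_rot: [-3.142, 0.0, 1.473]
wrist_force: [-0.6, 0.5, -2.6]
finger_gap: 43.4
finger_force: 40.0
```

move_arm(
  dp=[
    [0,1,-20],
    [0,0,-24],
    [0,0,-12],
    [0,0,-6],
    [0,0,-6],
    [0,0,0],
  ],
  rotation=[
    [0,0,0],
    [0,0,0],
    [0,0,0],
    [0,0,0],
    [0,0,0],
    [0,0,0],
  ],
  hand=[0.4,0.4,0.4,0.4,0.4,0.4],
  newtons=50,
)

```text
clock: 21.22
eef_pos: [537.6, 169.4, 30.6]
eef_rot: [-3.142, 0.0, 1.475]
wrist_force: [0.5, 0.4, -2.5]
finger_gap: 43.4
finger_force: 50.0
```

move_arm(
  dp=[
    [0,0,-3],
    [0,0,-3],
    [0,0,-1],
    [0,0,0],
  ],
  rotation=[
    [0,0,0],
    [0,0,0],
    [0,0,0],
    [0,0,0],
  ],
  hand=[0.4,0.4,0.4,0.4],
)

```text
clock: 21.72
eef_pos: [539.2, 169.6, 24.9]
eef_rot: [3.138, -0.001, 1.475]
wrist_force: [4.5, 0.0, 6.2]
finger_gap: 43.1
finger_force: 50.0
```

move_arm(
  dp=[
    [2.5,0,0],
    [0,0,-2],
    [0,0,-2],
    [0,0,0],
  ],
  rotation=[
    [0,0,0],
    [0,0,0],
    [0,0,0],
    [0,0,0],
  ],
  hand=[0.4,0.4,0.4,0.4],
)

```text
clock: 22.22
eef_pos: [540.7, 169.6, 20.3]
eef_rot: [3.14, -0.001, 1.475]
wrist_force: [-0.8, -1.1, 4.9]
finger_gap: 43.2
finger_force: 50.0
```

move_arm(
  dp=[
    [0,0,-3],
    [0,0,-3],
    [0,0,-2],
    [0,0,0],
  ],
  rotation=[
    [0,0,0],
    [0,0,0],
    [0,0,0],
    [0,0,0],
  ],
  hand=[0.4,0.4,0.4,0.4],
)

```text
clock: 22.72
eef_pos: [539.9, 169.5, 11.0]
eef_rot: [-3.141, 0.0, 1.475]
wrist_force: [2.7, 3.1, -4.4]
finger_gap: 43.1
finger_force: 50.0
```

move_arm(
  dp=[
    [0,0,-1],
    [0,0,-1],
    [0,0,0],
    [0,0,0],
  ],
  rotation=[
    [0,0,0],
    [0,0,0],
    [0,0,0],
    [0,0,0],
  ],
  hand=[0.4,0.4,0.4,0.4],
)

```text
clock: 23.22
eef_pos: [540.4, 169.5, 10.4]
eef_rot: [3.141, -0.0, 1.475]
wrist_force: [-0.0, 1.4, 9.0]
finger_gap: 42.8
finger_force: 50.0
```

The pin snapped in (force went to -4, then +9 N on the saddle at axis height 53.8). I release and go up.

move_arm(
  dp=[
    [0,0,1],
    [0,0,0],
    [0,0,0],
    [0,0,0],
    [0,0,15],
    [0,0,40],
    [0,0,50],
    [0,0,40],
    [-20,-5,0],
    [-40,-10,0],
  ],
  rotation=[
    [0,0,0],
    [0,0,0],
    [0,0,0],
    [0,0,0],
    [0,0,0],
    [0,0,0],
    [0,0,0],
    [0,0,0],
    [0,0,-0.15],
    [0,0,-0.15],
  ],
  hand=[0.62,0.62,0.62,0.62,0.62,0.62,0.62,0.5,0.3,0],
  newtons=20,
)

```text
clock: 24.48
eef_pos: [479.9, 154.4, 156.6]
eef_rot: [3.14, -0.001, 1.17]
wrist_force: [-0.1, 1.1, -0.2]
finger_gap: 31.6
finger_force: 0.0
```

move_arm(
  dp=[
    [-25,-5,0],
    [-20,-5,0],
    [-15,-5,0],
    [-5,0,0],
    [0,0,0],
    [0,0,0],
    [0,0,0],
    [0,0,0],
    [0,0,0],
  ],
  rotation=[
    [0,0,-0.15],
    [0,0,-0.16],
    [0,0,-0.16],
    [0,0,-0.16],
    [0,0,-0.16],
    [0,0,-0.16],
    [0,0,-0.16],
    [0,0,-0.16],
    [0,0,0],
  ],
  hand=[0,0,0,0,0,0,0,0,0],
)

```text
clock: 25.6
eef_pos: [415.2, 139.5, 156.4]
eef_rot: [-3.141, -0.001, -0.094]
wrist_force: [-1.2, -0.5, -0.9]
finger_gap: 0.3
finger_force: 0.0
```

Run:
```python
from fit import *
from cell import camera,manip
c=camera("top");s=camera("scene");np.savez("p_top.npz",**c);np.savez("p_scene.npz",**s)
p=lambda q:barrel(q)+[0,0,32]
for cams in([c],[s],[c,s]): print(fit(p,(539,169,1.475),cams,np.array([6,6,.05])))
st=manip.read_state();print(st["eef_pos"],st["eef_rot"])
y=-.096;ex=np.array([np.cos(y),np.sin(y),0]);ey=np.array([-ex[1],ex[0],0]);m=np.array([539.5,169,54])
def T(k,x0,y0,w=133):
    I=cv2.resize(k["image"][y0:y0+100,x0:x0+w,::-1],None,fx=3,fy=3,interpolation=cv2.INTER_CUBIC)
    u=(proj(k,np.array([m-132*ey,m+132*ey]))-[x0,y0]+.5)*3;cv2.line(I,*[tuple(int(v) for v in q) for q in u],(0,255,0),1);return I
cv2.imwrite("pics/pin.png",np.hstack([T(c,122,130),T(s,250,200)]))
```

```text
(array([537.79055023, 171.59468331,   1.487673  ]), np.float64(59.8125))
(array([539.99143967, 172.7455805 ,   1.46757532]), np.float64(189.625))
(array([539.59586168, 172.50307297,   1.47429701]), np.float64(272.0625))
[415.14094952 139.4535367  156.10833314] [-3.14135148e+00 -6.77305493e-04 -9.14531721e-02]
```

View pics/pin.png

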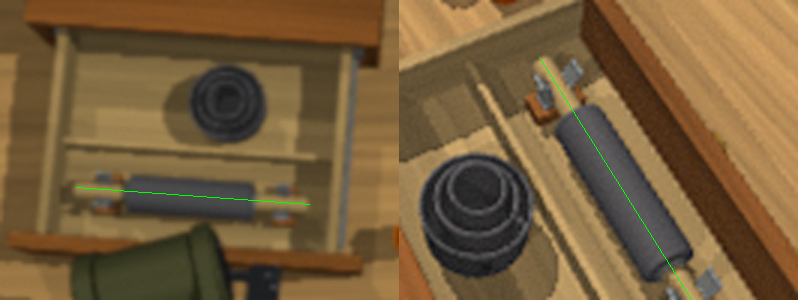

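The pin lies in both clips, jaws either side of each handle, and the beakers are nested concentrically. Now I shut the drawer with closed fingers on the panel, 40 mm right of the knob.

move_arm(
  dp=[
    [0,0,-25],
    [0,0,-45],
    [0,0,-36],
    [0,0,-10],
    [10,-1,0],
    [10,-1,0],
    [6,-0.5,0],
    [0,0,0],
  ],
  rotation=[
    [0,0,0],
    [0,0,0],
    [0,0,0],
    [0,0,0],
    [0,0,0],
    [0,0,0],
    [0,0,0],
    [0,0,0],
  ],
  hand=[0,0,0,0,0,0,0,0],
)

```text
clock: 26.7
eef_pos: [441.7, 136.9, 39.9]
eef_rot: [-3.141, -0.001, -0.095]
wrist_force: [0.1, 0.3, 0.2]
finger_gap: 0.6
finger_force: 0.0
```

move_arm(
  dp=[
    [3,-0.3,0],
    [3,-0.3,0],
    [3,-0.3,0],
    [4,-0.4,0],
    [5,-0.5,0],
    [6,-0.6,0],
    [7,-0.7,0],
    [8,-0.8,0],
    [8,-0.8,0],
    [8,-0.8,0],
  ],
  rotation=[
    [0,0,0],
    [0,0,0],
    [0,0,0],
    [0,0,0],
    [0,0,0],
    [0,0,0],
    [0,0,0],
    [0,0,0],
    [0,0,0],
    [0,0,0],
  ],
  hand=[0,0,0,0,0,0,0,0,0,0],
)

```text
clock: 27.95
eef_pos: [496.6, 131.4, 39.5]
eef_rot: [-3.142, 0.0, -0.095]
wrist_force: [-3.1, 2.5, 1.1]
finger_gap: 0.5
finger_force: 1.4
```

move_arm(
  dp=[
    [9,-0.9,0],
    [9,-0.9,0],
    [9,-0.9,0],
    [9,-0.9,0],
    [9,-0.9,0],
    [9,-0.9,0],
    [9,-0.9,0],
    [9,-0.9,0],
    [9,-0.9,0],
    [9,-0.9,0],
  ],
  rotation=[
    [0,0,0],
    [0,0,0],
    [0,0,0],
    [0,0,0],
    [0,0,0],
    [0,0,0],
    [0,0,0],
    [0,0,0],
    [0,0,0],
    [0,0,0],
  ],
  hand=[0,0,0,0,0,0,0,0,0,0],
)

```text
clock: 29.2
eef_pos: [586.7, 122.4, 39.5]
eef_rot: [-3.142, 0.0, -0.095]
wrist_force: [-3.1, 2.7, 0.3]
finger_gap: 0.4
finger_force: 1.5
```

move_arm(
  dp=[
    [9,-0.9,0],
    [9,-0.9,0],
    [9,-0.9,0],
    [9,-0.9,0],
    [9,-0.9,0],
    [9,-0.9,0],
    [8,-0.8,0],
    [7,-0.7,0],
    [6,-0.6,0],
    [4,-0.4,0],
  ],
  rotation=[
    [0,0,0],
    [0,0,0],
    [0,0,0],
    [0,0,0],
    [0,0,0],
    [0,0,0],
    [0,0,0],
    [0,0,0],
    [0,0,0],
    [0,0,0],
  ],
  hand=[0,0,0,0,0,0,0,0,0,0],
)

```text
clock: 30.45
eef_pos: [665.4, 114.4, 39.5]
eef_rot: [3.141, -0.0, -0.095]
wrist_force: [-3.2, 1.3, 0.2]
finger_gap: 0.6
finger_force: 1.3
```

move_arm(
  dp=[
    [2,-0.2,0],
    [2,-0.2,0],
    [2,-0.2,0],
  ],
  rotation=[
    [0,0,0],
    [0,0,0],
    [0,0,0],
  ],
  hand=[0,0,0],
)

```text
clock: 30.82
eef_pos: [671.1, 113.9, 39.6]
eef_rot: [3.141, -0.0, -0.095]
wrist_force: [-1.5, 0.2, 0.9]
finger_gap: 0.6
finger_force: 1.3
```

move_arm(
  dp=[
    [2,-0.2,0],
    [2,-0.2,0],
    [2,-0.2,0],
    [2,-0.2,0],
  ],
  rotation=[
    [0,0,0],
    [0,0,0],
    [0,0,0],
    [0,0,0],
  ],
  hand=[0,0,0,0],
)

```text
clock: 31.32
eef_pos: [679.2, 113.1, 39.5]
eef_rot: [3.142, 0.0, -0.095]
wrist_force: [-2.8, 1.2, -0.4]
finger_gap: 0.6
finger_force: 1.3
```

move_arm(
  dp=[
    [1,-0.1,0],
    [1,-0.1,0],
    [1,-0.1,0],
  ],
  rotation=[
    [0,0,0],
    [0,0,0],
    [0,0,0],
  ],
  hand=[0,0,0],
)

```text
clock: 31.7
eef_pos: [682.1, 112.9, 39.6]
eef_rot: [-3.142, 0.0, -0.095]
wrist_force: [-2.0, 0.9, -0.8]
finger_gap: 0.7
finger_force: 1.3
```

move_arm(
  dp=[
    [1,-0.1,0],
    [1,-0.1,0],
    [1,-0.1,0],
  ],
  rotation=[
    [0,0,0],
    [0,0,0],
    [0,0,0],
  ],
  hand=[0,0,0],
)

```text
clock: 32.08
eef_pos: [682.6, 112.7, 39.6]
eef_rot: [3.141, 0.006, -0.095]
wrist_force: [-27.8, 1.3, 13.2]
finger_gap: 0.2
finger_force: 13.7
```

move_arm(
  dp=[
    [1,-0.1,0],
    [1,-0.1,0],
    [1,-0.1,0],
  ],
  rotation=[
    [0,0,0],
    [0,0,0],
    [0,0,0],
  ],
  hand=[0,0,0],
)

```text
clock: 32.45
eef_pos: [682.5, 112.7, 39.6]
eef_rot: [3.14, 0.014, -0.094]
wrist_force: [-53.1, 0.2, 25.8]
finger_gap: 0.5
finger_force: 26.8
```

The drawer is at its stop, with force rising at x = 682.6 as expected. I back off and check.

move_arm(
  dp=[
    [-6,0.6,0],
    [-15,1.5,0],
    [-30,3,0],
    [-30,3,0],
    [-30,3,20],
    [-30,3,40],
    [-20,2,40],
    [0,0,0],
    [0,0,0],
  ],
  rotation=[
    [0,0,0],
    [0,0,0],
    [0,0,0],
    [0,0,0],
    [0,0,0],
    [0,0,0],
    [0,0,0],
    [0,0,0],
    [0,0,0],
  ],
  hand=[0,0,0,0,0,0,0,0,0],
)

```text
clock: 33.58
eef_pos: [527.3, 128.2, 139.0]
eef_rot: [3.141, -0.0, -0.095]
wrist_force: [-0.1, 0.4, 0.4]
finger_gap: 0.2
finger_force: 0.0
```

Run:
```python
import itertools
from fit import *
import fit as F
from cell import camera,manip
c=camera("top");s=camera("scene")
F.gmask=lambda c:(lambda h:((h[...,0]<=15)&(h[...,1]>160)).astype(np.uint8))(cv2.cvtColor(c["image"],cv2.COLOR_RGB2HSV))
box=lambda p:np.array([[p[0]+x*np.cos(-.096)-y*np.sin(-.096),p[1]+x*np.sin(-.096)+y*np.cos(-.096),z] for x,y,z in itertools.product((0,),(-193,193),(4,94))])
# compare image changes: spoons/bowl/stamp region unchanged?
c0=np.load("top0.npz")["image"]
d=np.abs(c0.astype(int)-c["image"]).max(2)
for n,(u,v) in dict(stamp=(319,168),bowl=(365,172),spoons=(370,226)).items(): print(n,d[v-10:v+11,u-10:u+11].mean())
y=-.096
for t in(0,.222,.23):
    O=np.array([465+t*1000*np.cos(y),175.5+t*1000*np.sin(y)]);p=[[O[0]+193*a*np.sin(-y)*1,O[1]+193*a*np.cos(y),94] for a in(-.6,)]
    u=proj(c,np.array(p))[0];print(t,u)
u=proj(c,np.array([[694-.6*193*.096,153.5-.6*193*.995,94]]))[0].astype(int)
print(c["image"][u[1]-10:u[1]+12,u[0]].tolist(),u)
print({k:v for k,v in manip.read_state().items() if k in("eef_pos","clock","wrist_force")})
```

```text
stamp 1.530612244897959
bowl 1.0748299319727892
spoons 1.27437641723356
0 [217.32763467 218.63272536]
0.222 [223.03507645 152.1851163 ]
0.23 [223.23600767 149.84581967]
[[129, 79, 33], [126, 76, 32], [131, 80, 35], [126, 76, 33], [93, 57, 26], [74, 52, 24], [84, 57, 26], [96, 60, 25], [101, 62, 26], [103, 62, 27], [98, 60, 25], [70, 42, 16], [52, 30, 9], [54, 33, 15], [52, 31, 13], [53, 32, 10], [66, 45, 23], [82, 61, 33], [88, 68, 40], [100, 76, 44], [131, 100, 57], [136, 104, 60]] [223 149]
{'clock': 33.675, 'eef_pos': array([527.02480709, 128.10052902, 138.22047861]), 'wrist_force': array([-0.2615769 ,  0.25665896, -0.4348858 ])}
```

```bash
python3 -c "
from cell import manip
print(manip.sign_off())"
```

```text
the job is handed in; nothing more can be done
None
```

The job is handed in at 33.7 s: both beakers are nested in the large one, the pin is home in both clips, the drawer is pushed to its stop, and the bowl, stamp and spoons are where they were; the hand-in did not return a verdict.

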